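# Lock the tool case with a flat screwdriver

## Robot

A 6-joint arm with a two-finger parallel gripper is mounted at the origin on the work surface. World frame = base frame: x ahead of the robot, y to its left, z up, the work surface at z = 0. Lengths are in m, angles in degrees, forces in N, time in s.
With the tool pointing down it reaches from about 0.375 to 0.9 m from the base axis. Payload 3.1 kg.
Tool frame: the origin (TCP) lies at the very end of the fingers, on their centre line; the grasp point (between the pads) lies 19 mm behind it; z points along the fingers, y is the line along which they close (so a half turn about z gives the same grasp; the last joint's range is limited). The gripper opens to 87 mm and grips with 3 to 60 N. Pads are 19 mm wide; open, the fingers measure 117 mm over their backs; the gripper's body (75 mm by 190 mm) begins 51 mm behind the grasp point.
Start: joints at [-79.842, 30.224, 82.088, -0, 67.689, -10.227], TCP at [0.218, -0.586, 0.223] pointing down, gripper open.
Joint ranges: [-176.69, 176.69], [-43.24, 126.21], [12.49, 139.97], [-82, 262], [0, 151.66], [-163.58, 163.58]. Speed limits (degrees/s): [159.86, 159.86, 180, 180, 180, 180].

## Interface

Orientations are given as a 3x3 rotation matrix whose columns are the frame's x, y, z axes.
In Python, from rig import * gives the robot as it stands.
- The arm moves only by the tool jog_arm, never from a script. Its arguments are lists of equal length, an entry for each row: "delta_pos": the shift along the world's x, y, z in cm, a list of three; "turn": the turn about the world's z in degrees; "grip": the closure, from 0 (fully open) to 1 (shut). In form: {"delta_pos": [[x, y, z], ...], "turn": [turn, ...], "grip": [grip, ...]}. A call has 1 to 12 rows; each row is the pose to reach, as a shift and turn from the pose commanded when the call began; what a row does not reach only later rows make up. A row lasts 1/8 s, in which the tool goes at most 62.5 mm and 10.7 degrees, less where a joint would pass 70% of its speed; a pose out of reach is approached as far as the arm can. A call with a gripper value outside its range is refused whole. The fingers move at their own pace and stop on an object; the grip force is fixed at half the most. Time passes only in rows, so rows that repeat a pose let the fingers close. It gives the time, the measured TCP pose, the force, the opening and the grip force at its end, in the units of the state.
- read_state(): the state, without advancing time (a new reading comes with each control period).
- capture(name): name is "side" or "top" or "wrist"; returns a dict with "color" (480x640x3 uint8, blue, green, red), "fovy" (degrees; the focal length in pixels is half the picture's height over the tangent of half this angle, whatever the lens; pixels are square), "cx", "cy" (the principal point, pixels), "k1" (the pictures are not rectified: a ray, as slopes to the right and down, at radius r is drawn at 1 + k1 r^2 times it, then the intrinsics apply), "camera_from_world" (4x4, takes a point from world to camera coordinates). Camera axes: x right, y up, looking along -z (the intrinsics and any distortion apply to the point x, -y, -z); pixel columns grow to the right and rows downward; lengths in m; the calibration is good to about 2 mm. A picture is of the moment at which its call begins. There is no depth.
- hand_in(): hands the job in; it is judged then, once.
The state is a dict: "time_s": time; "joint_positions": joint angles; "qvel": joint speeds; "tau": joint torques, N m; "position": TCP position; "tcp_rot": TCP orientation; "force": force on the tool from outside, world axes, zero at the start; "moment": the same for the moment, N m; "opening": opening from 0.0 (shut) to 1.0 (fully open); "grasp_force": force on a finger pad.
Only numpy, scipy, OpenCV 4.12 (cv2) and the standard library are available. Lean on these libraries where they do the work, as an engineer would, in place of code of your own. Each camera call takes 0.05 s, during which the arm holds its last target. There are 200 camera calls.

## Task

Lock the steel tool case: with the big flat-bladed screwdriver from the rack, drop its blade into the slot of the open turn latch and turn the latch clockwise (seen from above) until it stops, with its bar across the lid edge like the other latch. Then stand the screwdriver back in its place in the rack and let go. Turn the latch with the screwdriver only, keep the gripper off the case, and leave the round-handled driver where it is.

Things in the scene. Friction and masses are not known exactly. Their poses are not given: they have to be found in the camera images.
- driver: Flat screwdriver, 157 mm long, 0.2 kg, standing blade down in one rack hole, yaw varies. Origin: centre of the blade tip; z up along the shaft, x along the blade's width. Blade 20 mm wide (x), 3.5 mm thick (y), 26 mm tall; 12 mm shaft; round collar 50 mm across at z 75 to 81 mm, its underside rests on the rack. With the collar on the board the tip is 20 mm above the bench.
- driver_grip (a point): Point on the screwdriver's axis 135 mm above its tip, in the upper half of the handle; axes as the screwdriver's. The black handle, z 81 to 157 mm above the tip, has two flat sides: 40 mm along x, 32 mm across y. Fingers closing along y grip the flats.
- nut_driver: The other driver, with a waisted round black handle (32 mm across) and a 20 mm round socket end, standing in the other rack hole; 145 mm tall, same collar at the same height. Origin on its axis, 75 mm below the collar's underside, z up. Not needed; leave it.
- rack: Fixed dark steel driver rack, 100 x 230 x 95 mm; origin at the centre of its underside, z up, long side along y. Its top board, 15 mm thick, upper face at z 95 mm, has two round through-holes of 28 mm diameter at y -55 and +55 mm; open beneath down to a 4 mm foot plate. The drivers hang in the holes by their collars.
- rack_hole0 (a point): Centre of the rack hole at the rack's -y end, on the board's upper face (95 mm above the bench). Axes as the rack's.
- rack_hole1 (a point): Centre of the rack hole at the rack's +y end, on the board's upper face (95 mm above the bench). Axes as the rack's.
- case: Fixed grey steel tool case, 200 (x) x 280 (y) mm, origin at its underside's centre, z up. Ledge on the -x side 60 mm high; lid behind it (edge at x -34 mm) 72 mm high, with a black carrying handle up to 89 mm. Two like steel turn latches on the ledge at x -66 mm, 96 mm high: at y +75 mm the locked, immovable one (bar in +x over the lid edge), at y -75 mm the open one.
- latch_slot (a point): Centre of the slot's floor on the open latch, 82 mm above the bench, on its vertical turning axis; turns with the latch. x runs along the slot and towards the end of the latch's bar (48 mm from the axis). The slot is 8 mm deep, 27 mm long, 6.5 mm wide (10 mm at its bevelled mouth). The screwdriver blade bottoms in it with about 0.2 rad of play before it drives.
- latch_rim (a point): Centre of the rim of the open latch's boss, 14 mm above the slot's floor (96 mm above the bench). The boss is 39 mm across, its recess 27 mm across and 6 mm deep; the recess's bottom is crossed by the slot. A blade not in line with the slot rides on that bottom, 8 mm above the slot's floor.
- latch (a joint): Angle of the open latch (rad): 0 fully open, grows as it is turned clockwise seen from above, 1.2 at its firm stop, where the bar points straight over the lid edge (the case's +x). It begins between 0 and 0.3. It is stiff (about 0.12 N m) and stays where it is left.
Things that resemble listed ones, but are neither listed nor needed, are in the scene too. What is shaped like the driver but pink or white is not meant.

How it is judged (in metres and radians):
On the way, in this order (a step that is already met when the one before it is completed fails the run):
1. the screwdriver's blade has dropped to the bottom of the open latch's slot, before the latch is turned (z of driver in the frame of latch_slot below 0.004 m and horizontal distance between driver and latch_slot below 0.007 m and angle between the x axis of driver and the x axis of latch_slot, either way round below 0.35 rad and angle between driver's own z axis and vertical below 0.2 rad and value of joint latch below 0.6 rad), for 0.1 s.
2. the latch is turned clockwise to its stop with the blade still in the slot (z of driver in the frame of latch_slot below 0.004 m and horizontal distance between driver and latch_slot below 0.007 m and angle between the x axis of driver and the x axis of latch_slot, either way round below 0.35 rad and angle between driver's own z axis and vertical below 0.2 rad and value of joint latch above 1.08 rad), for 0.1 s.
At the end, for the whole second after the job is handed in: The latch stands within 0.12 rad of its stop (joint above 1.08), and the screwdriver hangs in a rack hole by its collar, upright within 0.12 rad, tip 14 to 26 mm above the bench and within 15 mm of the hole's axis, released and at rest (value of joint latch above 1.08 rad and (horizontal distance between driver and rack_hole0 below 0.015 m or horizontal distance between driver and rack_hole1 below 0.015 m) and angle between driver's own z axis and vertical below 0.12 rad and height (world z) of driver between 0.014 and 0.026 m and linear speed of driver below 0.03 m/s); the robot touches nothing.
It fails at once if the gripper or arm pushes on the case or its latches (more than 3 N) (contact force between any of the fingers, the arm and case above 3 N).
It fails at once if the round-handled driver is moved more than 30 mm or tipped (distance of nut_driver from where it was at the start of the episode above 0.03 m or angle between nut_driver's own z axis and vertical above 0.3 rad).
It also fails if it takes over 48 s, if anything falls off the work surface, if the arm or the gripper's body presses on something with over 40 N, if the wrist force passes 120 N, or if a joint passes its speed limit or range.

## Working session

There is one attempt and no reset: what is moved stays moved. The work goes in short steps, Python scripts to look and compute and a tool call to move; the robot and the scene stay as the last step left them, time stands still between calls to the robot, and variables do not carry over. Pictures are saved under pics/ and viewed, at most 10 in all, crops included, and the job is handed in when it is done.

Besides the shell and the picture viewer there is one more tool, called after "Call:" as a command line: name --pt "numbers of a row" for each row, then --argument value for the rest. jog_arm: Moves the arm, as the interface text tells. Its arguments: {"type":"object","properties":{"delta_pos":{"type":"array"},"turn":{"type":"array"},"grip":{"type":"array"}},"required":["delta_pos","turn","grip"]}

```bash
mkdir -p pics
cat > h.py <<'E'
from rig import *
import numpy as np, cv2, pickle
def save(n,f):
    c=capture(n); cv2.imwrite(f'pics/{f}.png',c['color']); pickle.dump(c,open(f'pics/{f}.pkl','wb')); return c
def load(f): return pickle.load(open(f'pics/{f}.pkl','rb'))
def K(c):
    f=240/np.tan(np.radians(c['fovy'])/2); return np.array([[f,0,c['cx']],[0,f,c['cy']],[0,0,1.]])
def ray(c,u,v):
    d=np.array([(u-c['cx'])/K(c)[0,0],(v-c['cy'])/K(c)[0,0]]); s=d.copy()
    for _ in range(30): s=d/(1+c['k1']*(s@s))
    T=np.array(c['camera_from_world']); R=T[:3,:3]; 
    return -R.T@T[:3,3], R.T@np.array([s[0],-s[1],-1.])
def onz(c,u,v,z):
    o,d=ray(c,u,v); return o+d*(z-o[2])/d[2]
def tri(*cuv):
    A=0;b=0;L=[]
    for c,u,v in cuv:
        o,d=ray(c,u,v); d=d/np.linalg.norm(d); P=np.eye(3)-np.outer(d,d); A=A+P; b=b+P@o; L.append((P,o))
    p=np.linalg.solve(A,b); return p,[float(np.linalg.norm(P@(p-o))) for P,o in L]
def proj(c,p):
    T=np.array(c['camera_from_world']); q=T[:3,:3]@p+T[:3,3]; s=np.array([q[0],-q[1]])/-q[2]
    s=s*(1+c['k1']*(s@s)); return s*K(c)[0,0]+[c['cx'],c['cy']]
E
python3 - <<'E'
from h import *
for n in('side','top','wrist'):
    c=save(n,n+'0'); print(n,c['fovy'],c['k1'],np.round(c['camera_from_world'],3).tolist())
print(read_state())
E
```

```text
side 44.64363047123379 -0.12968439036248622 [[-0.964, -0.265, 0.007, 0.465], [0.164, -0.578, 0.8, -0.196], [-0.208, 0.772, 0.601, -0.974], [0.0, 0.0, 0.0, 1.0]]
top 53.0542138521475 -0.03414531850390785 [[0.019, -1.0, -0.02, -0.016], [0.992, 0.016, 0.122, -0.519], [-0.122, -0.022, 0.992, -0.921], [0.0, 0.0, 0.0, 1.0]]
wrist 59.18084425719269 -0.060006688056790325 [[0.347, -0.938, -0.002, -0.624], [0.896, 0.333, -0.295, 0.035], [0.277, 0.1, 0.956, -0.391], [0.0, 0.0, 0.0, 1.0]]
{'time_s': 0.15, 'joint_positions': array([-7.98415856e+01,  3.02651598e+01,  8.21379771e+01, -1.44688550e-03,
        6.76878334e+01, -1.02268732e+01]), 'qvel': array([-0.05213207, -0.16055613, -0.2420954 , -0.01334106, -0.0162659 ,
       -0.01797101]), 'tau': array([ 6.38462552e-04, -4.40430415e+01, -1.76842099e+01,  6.32822444e-02,
        5.52554615e-02, -1.01471301e-04]), 'position': array([ 0.21763588, -0.58530997,  0.22182185]), 'tcp_rot': array([[ 9.37368158e-01,  3.48340127e-01, -3.03024539e-04],
       [ 3.48340163e-01, -9.37366898e-01,  1.55872043e-03],
       [ 2.58919701e-04, -1.56665052e-03, -9.99998739e-01]]), 'force': array([-0.18957878,  0.75262774, -0.72201892]), 'moment': array([ 0.0090545 ,  0.02050467, -0.006906  ]), 'grasp_force': 0.0, 'opening': 1.0006516678307729}
```

View pics/top0.png

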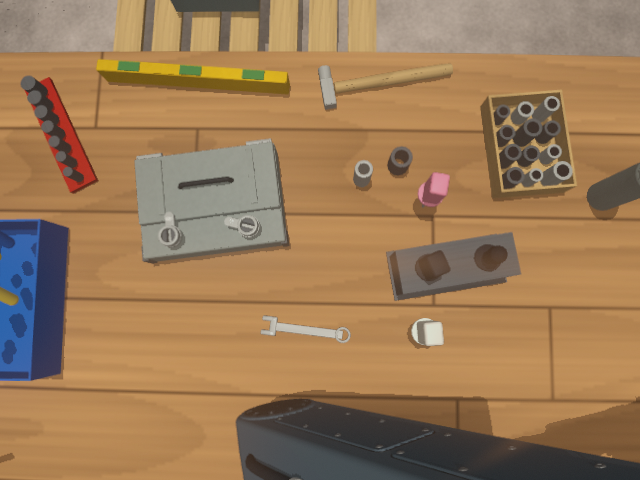

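View pics/side0.png

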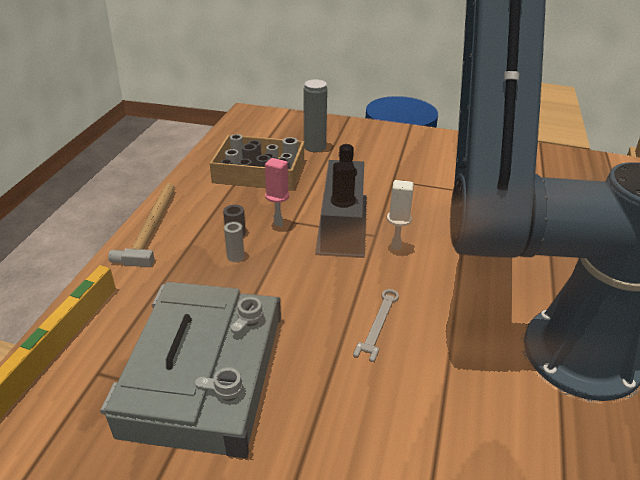

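Top view: case in the left middle, locked latch at (169,236) and open latch at (248,227). The rack is at right, with black handles at (432,264), square, and (491,256), round. The pink driver (435,188) and white driver (428,333) are decoys. Now an enlarged composite to confirm.

Run:
```python
from h import *
t=load('top0')['color'];s=load('side0')['color']
def cr(im,x,y,w,h): return cv2.resize(im[y:y+h,x:x+w],(400,300),interpolation=cv2.INTER_CUBIC)
a=cr(t,380,215,160,120);a=np.clip(a*1.8,0,255).astype(np.uint8)
b=cr(t,210,195,80,60); c=cr(s,290,135,120,90);c=np.clip(c*1.8,0,255).astype(np.uint8); d=cr(s,200,285,80,60)
cv2.imwrite('pics/comp.png',np.vstack([np.hstack([a,b]),np.hstack([c,d])]))
```

```text
(no output)
```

View pics/comp.png

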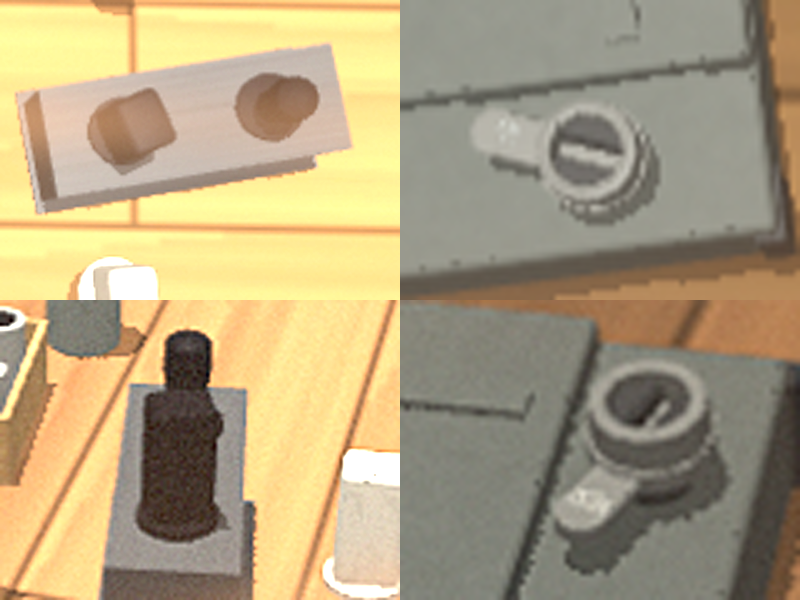

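Left-top crop: the square black handle with flats (crop 135,125), collar centre about (427,268), is the flat driver. The round waisted one (crop 280,105) is the nut driver. The open latch rim is at top (249,225), side (250,306), with the slot drawn as a bright line.

Run:
```python
from h import *
t=load('top0');s=load('side0')
print('collar',tri((t,427.2,268.2),(s,343.1,201.6)))
print('rim',tri((t,249,225.3),(s,250,306)))
print('nutcollar',onz(t,380+270/2.5,215+107/2.5,.1))
for q in [(20,92),(330,45),(352,148),(42,212)]: print('rack',onz(t,380+q[0]/2.5,215+q[1]/2.5,.095))
print('lock',onz(t,169,236,.096),'bar tip',onz(t,210+75/5,195+130/5,.09))
# wrist cam pose in tool
w=load('wrist0');T=np.linalg.inv(w['camera_from_world']);st=read_state();R=st['tcp_rot']
print(R.T@(T[:3,3]-st['position']), R.T@T[:3,:3])
```

```text
collar (array([ 0.4774057 , -0.20379567,  0.09234256]), [7.032147498360681e-05, 7.03214749835917e-05])
rim (array([0.553202  , 0.12866387, 0.08831333]), [0.0004039011535719173, 0.0004039011535720111])
nutcollar [ 0.49758988 -0.31356068  0.1       ]
rack [ 0.506199   -0.13140242  0.095     ]
rack [ 0.54500232 -0.36077353  0.095     ]
rack [ 0.46890515 -0.37472566  0.095     ]
rack [ 0.41849784 -0.14762908  0.095     ]
lock [0.52901642 0.27690205 0.096     ] bar tip [0.56003876 0.17397239 0.09      ]
[ 8.14987702e-02 -5.13523710e-05 -1.61007153e-01] [[-1.01347803e-03  9.55528422e-01  2.94897282e-01]
 [ 9.99999354e-01  8.16660226e-04  7.90564492e-04]
 [ 5.14575961e-04  2.94897893e-01 -9.55528633e-01]]
```

Call:
jog_arm --pt "4 5 4" --pt "8 10 6" --pt "11 15 6" --pt "14 20 6" --pt "17 25 6" --pt "20 30 6" --pt "23 35 6" --pt "26 38 6" --pt "26 38 6" --pt "26 38 6" --turn '[0,0,0,0,0,0,0,0,0,0]' --grip '[0,0,0,0,0,0,0,0,0,0]'

```text
time_s: 1.4
position: [0.4773, -0.206, 0.2823]
tcp_rot: [[0.937, 0.349, -0.001], [0.349, -0.937, -0.0], [-0.001, -0.0, -1.0]]
force: [0.3, 0.2, 0.0]
opening: 1.0
grasp_force: 0.0
```

Run:
```python
from h import *
c=save('wrist','w1');st=read_state();print(st['position'],st['tcp_rot'][:,0],st['time_s'])
im=np.clip(c['color']*2.0,0,255).astype(np.uint8);cv2.imwrite('pics/w1b.png',im)
```

```text
[ 0.47706212 -0.20644162  0.28230035] [ 9.37632451e-01  3.47627112e-01 -8.81967513e-04] 1.45
```

View pics/w1b.png

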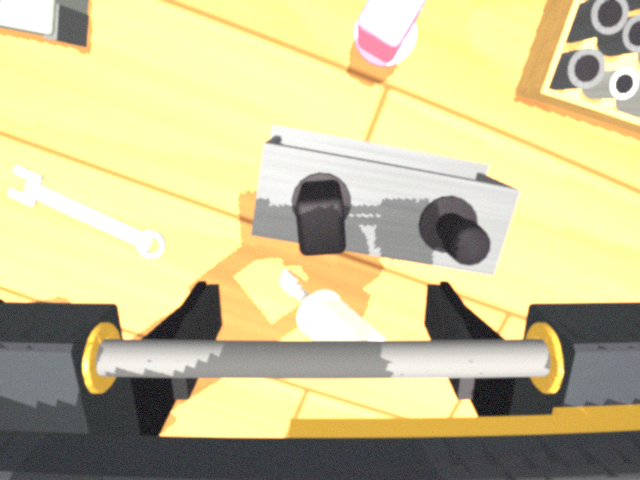

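Wrist view: flat driver handle around (320,215), its collar at (321,200). Nut driver at (460,235). The handle is nearly aligned with the tool. Zooming in on it.

Run:
```python
from h import *
c=load('w1')['color']
im=c[160:265,275:415].astype(float);im=np.clip((im/255)**.5*255*1.6-40,0,255).astype(np.uint8)
cv2.imwrite('pics/w1c.png',cv2.resize(im,(800,600),interpolation=cv2.INTER_CUBIC))
```

```text
(no output)
```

View pics/w1c.png

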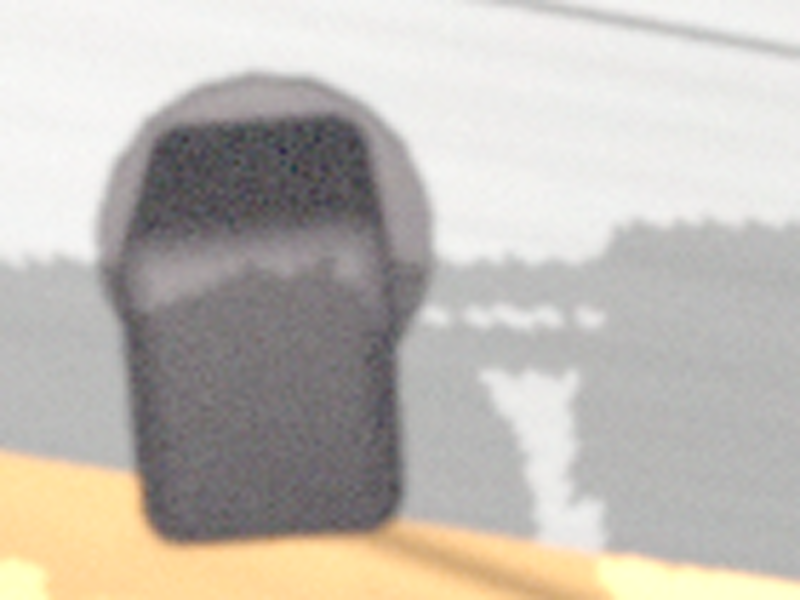

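Run:
```python
from h import *
w=load('w1');t=load('top0');s=load('side0')
k=5.714;f=lambda x,y:(275+x/k,160+y/k)
P=[onz(w,*f(*q),.177)[:2] for q in [(122,243),(385,228),(402,530),(148,545)]]
print(P,np.mean(P,0))
for i in range(4):
    d=P[(i+1)%4]-P[i];print(np.linalg.norm(d),np.degrees(np.arctan2(d[1],d[0])))
print(onz(w,*f(265,235),.101))
# top view, top-face corners
Q=[onz(t,380+x/2.5,215+y/2.5,.177)[:2] for x,y in[(117,104),(158,88),(177,130),(137,150)]]
print(Q,np.mean(Q,0))
# height check: handle top-face centre in two views
wc=np.mean([f(*q) for q in [(122,243),(385,228),(402,530),(148,545)]],0);tc=np.mean([(380+x/2.5,215+y/2.5) for x,y in[(117,104),(158,88),(177,130),(137,150)]],0)
print(tri((w,*wc),(t,*tc)))
```

```text
[array([ 0.4907502 , -0.18276363]), array([ 0.50269149, -0.20997378]), array([ 0.46970923, -0.22486292]), array([ 0.45760135, -0.19760913])] [ 0.48018806 -0.20380237]
0.029715094270437673 -66.30553778828362
0.03618723104116595 -155.7042197561407
0.029822303680021863 113.95386229213901
0.036321279781729505 24.12491640464509
[ 0.48107791 -0.20329575  0.101     ]
[array([ 0.48964496, -0.1864853 ]), array([ 0.50084859, -0.2139424 ]), array([ 0.47290823, -0.22625307]), array([ 0.45914449, -0.19953322])] [ 0.48063657 -0.2065535 ]
(array([ 0.48074181, -0.20468224,  0.17959159]), [0.0013277766430377824, 0.0013277766430378035])
```

Call:
jog_arm --pt "0.3 0.25 0" --pt "0.3 0.25 -4" --pt "0.3 0.25 -8" --pt "0.3 0.25 -11" --pt "0.3 0.25 -13.5" --pt "0.3 0.25 -14.6" --pt "0.3 0.25 -14.6" --pt "0.3 0.25 -14.6" --pt "0.3 0.25 -14.6" --pt "0.3 0.25 -14.6" --pt "0.3 0.25 -14.6" --pt "0.3 0.25 -14.6" --turn '[3.6,3.6,3.6,3.6,3.6,3.6,3.6,3.6,3.6,3.6,3.6,3.6]' --grip '[0,0,0,0,0,0,0,1,1,1,1,1]'

```text
time_s: 2.95
position: [0.4808, -0.2033, 0.1367]
tcp_rot: [[0.914, 0.407, 0.0], [0.407, -0.914, -0.0], [0.0, 0.0, -1.0]]
force: [-0.4, -0.5, -0.4]
opening: 0.515
grasp_force: 0.0
```

Call:
jog_arm --pt "0 0 0" --pt "0 0 0" --pt "0 0 0" --pt "0 0 0" --turn '[0,0,0,0]' --grip '[1,1,1,1]'

```text
time_s: 3.45
position: [0.4807, -0.2033, 0.1365]
tcp_rot: [[0.914, 0.406, -0.0], [0.406, -0.914, 0.0], [0.0, -0.0, -1.0]]
force: [-0.9, 0.7, -0.5]
opening: 0.364
grasp_force: 30.0
```

Call:
jog_arm --pt "0 0 3" --pt "0 0 7" --pt "0 0 11" --pt "0 0 12" --pt "0.5 3 12" --pt "1.5 7 12" --pt "2.5 12 12" --pt "3.5 16 12" --pt "4.5 20 12" --pt "5.3 24 12" --pt "5.3 24 12" --pt "5.3 24 12" --turn '[0,0,0,0,8,16,24,32,40,48,54,54]' --grip '[1,1,1,1,1,1,1,1,1,1,1,1]'

```text
time_s: 4.95
position: [0.5327, 0.0373, 0.2549]
tcp_rot: [[0.208, 0.978, -0.003], [0.978, -0.208, 0.0], [-0.0, -0.003, -1.0]]
force: [1.0, -0.9, -1.6]
opening: 0.367
grasp_force: 30.0
```

Run:
```python
from h import *
c=save('wrist','w2');st=read_state();print(st['position'],st['tcp_rot'][:,0],st['time_s'],st['opening'])
p=proj(c,np.array([.5532,.1287,.096]));print(p)
im=c['color'];x,y=np.clip(int(p[0])-50,0,540),np.clip(int(p[1])-37,0,405);print(x,y)
a=cv2.resize(im[y:y+75,x:x+100],(800,600),interpolation=cv2.INTER_CUBIC)
a[:225,:300]=cv2.resize(im,(300,225))
cv2.imwrite('pics/w2c.png',a)
```

```text
[0.53285921 0.03681723 0.25514126] [ 2.09701016e-01  9.77765492e-01 -3.56558114e-04] 5.0 0.3628497577817718
[324.65876757  87.10831061]
274 50
```

View pics/w2c.png

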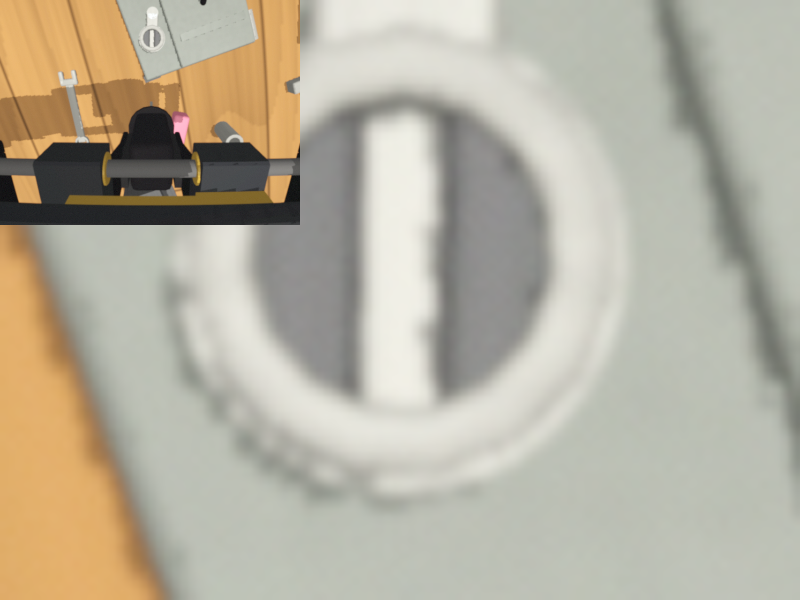

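Wrist view: the slot is a bright bar, vertical in the crop, from (401,112) to (398,402), with the recess centre at crop (401,255), which is pixel (324,82). The bar goes up from the boss, so this is the open latch. A second, shifted wrist view will give its height.

Call:
jog_arm --pt "-3 0 0" --pt "-5 1 0" --pt "-5 1 0" --pt "-5 1 0" --turn '[0,0,0,0]' --grip '[1,1,1,1]'

```text
time_s: 5.5
position: [0.4848, 0.046, 0.2566]
tcp_rot: [[0.21, 0.978, 0.002], [0.978, -0.21, -0.0], [-0.0, 0.002, -1.0]]
force: [0.7, 0.7, -1.5]
opening: 0.366
grasp_force: 30.0
```

Run:
```python
from h import *
a=load('w2');b=save('wrist','w3');t=load('top0');s=load('side0')
st=read_state();print(st['position'],np.degrees(np.arctan2(*st['tcp_rot'][1::-1,0])),st['time_s'])
u=np.array([274+401/8,50+255/8]);x,y=int(u[0])-22,int(u[1])-22
T=a['color'][y:y+45,x:x+45]
r=cv2.matchTemplate(b['color'],T,cv2.TM_CCOEFF_NORMED);_,m,_,l=cv2.minMaxLoc(r)
v=np.array(l)+u-[x,y];print(m,v)
print(tri((a,*u),(b,*v)),tri((a,*u),(b,*v),(t,249,225.3),(s,250,306)))
print('rim',onz(a,*u,.096),onz(b,*v,.096),onz(t,249,225.3,.096),onz(s,250,306,.096))
for z in(.082,.09):
  e=[onz(a,274+p/8,50+q/8,z) for p,q in((401,112),(398,402))];d=e[0]-e[1]
  print(z,np.mean(e,0),np.linalg.norm(d),np.degrees(np.arctan2(d[1],d[0])))
im=b['color'];x,y=int(v[0])-50,max(int(v[1])-37,0);print(x,y)
A=cv2.resize(im[y:y+75,x:x+100],(800,600),interpolation=cv2.INTER_CUBIC);cv2.imwrite('pics/w3c.png',A)
```

```text
[0.48497156 0.04598335 0.25663422] 77.91114552533293 5.55
0.8780834674835205 [388.125  79.875]
(array([0.55368393, 0.13283944, 0.08612979]), [5.829549939827599e-05, 5.829549939823301e-05]) (array([0.55304624, 0.1310898 , 0.08982911]), [0.001622182204689412, 0.0017258067716642352, 0.0027819974411629252, 0.0007219346746128037])
rim [0.55357475 0.13230397 0.096     ] [0.5521502  0.13267823 0.096     ] [0.5515092  0.12720665 0.096     ] [0.55036153 0.1361542  0.096     ]
0.082 [0.55351385 0.13271878 0.082     ] 0.02599002109227766 77.34751435755804
0.09 [0.55343853 0.13233764 0.09      ] 0.025367465207924843 77.34751435755817
338 42
```

View pics/w3c.png

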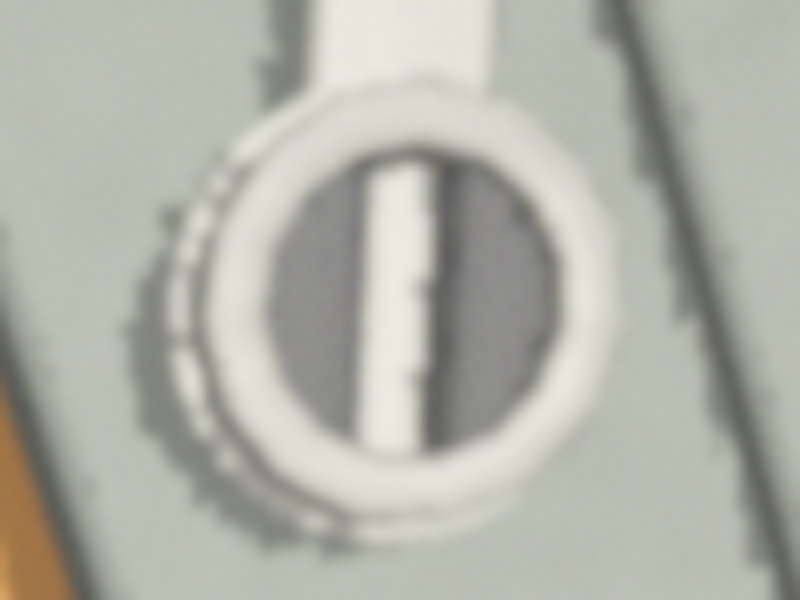

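Run:
```python
from h import *
a=load('w2');b=load('w3')
u=(274+401/8,50+255/8);v=(338+413/8,42+302/8)
print(tri((a,*u),(b,*v)),onz(a,*u,.096),onz(b,*v,.096))
e=[onz(b,338+p/8,42+q/8,.086) for p,q in((403,165),(391,452))];d=e[0]-e[1];print(np.mean(e,0),np.linalg.norm(d),np.degrees(np.arctan2(d[1],d[0])))
```

```text
(array([0.55361516, 0.13251109, 0.09348501]), [8.656468286431955e-05, 8.656468286431108e-05]) [0.55357475 0.13230397 0.096     ] [0.55322904 0.13254168 0.096     ]
[0.55324474 0.13237931 0.086     ] 0.025556819388145066 77.53031500686635
```

Call:
jog_arm --pt "3 4 0" --pt "6 7.5 0" --pt "6.85 8.65 0" --pt "6.85 8.65 0" --pt "6.85 8.65 -2" --pt "6.85 8.65 -4" --pt "6.85 8.65 -4" --pt "6.85 8.65 -4" --turn '[0,-0.4,-0.4,-0.4,-0.4,-0.4,-0.4,-0.4]' --grip '[1,1,1,1,1,1,1,1]'

```text
time_s: 6.55
position: [0.5524, 0.1324, 0.2172]
tcp_rot: [[0.216, 0.976, 0.001], [0.976, -0.216, -0.0], [-0.0, 0.001, -1.0]]
force: [0.7, -0.3, -1.6]
opening: 0.364
grasp_force: 30.0
```

Run:
```python
from h import *
st=read_state();print(st['position'],np.degrees(np.arctan2(*st['tcp_rot'][1::-1,0])),st['force'])
b=save('side','s1');t=save('top','t1')
A=cv2.resize(b['color'][255:345,190:310],(800,600),interpolation=cv2.INTER_CUBIC);cv2.imwrite('pics/s1c.png',A)
```

```text
[0.55238661 0.13242706 0.21721258] 77.53313923621718 [ 0.69695283 -0.33558907 -1.6106916 ]
```

View pics/s1c.png

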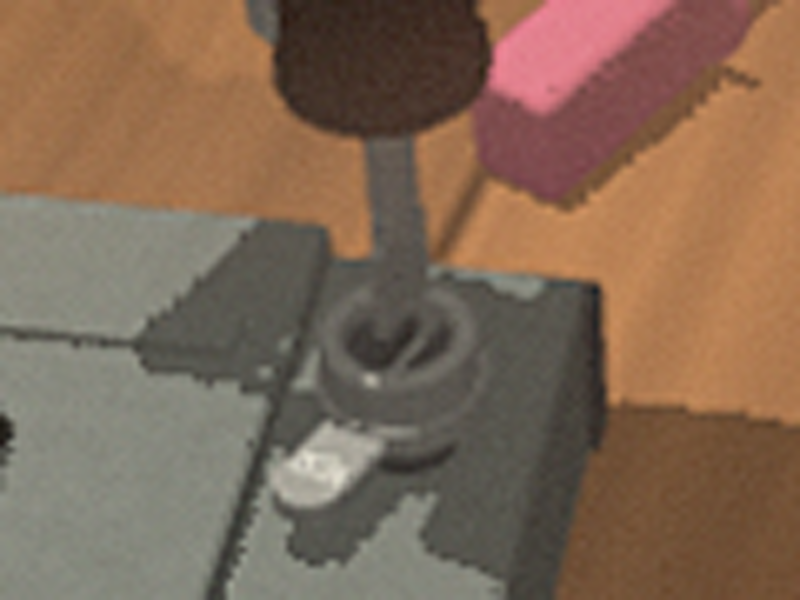

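Side crop: the blade stands just above the boss recess (400,330), in line with it. I'll correct x by 1 mm and lower gently, watching the force.

Call:
jog_arm --pt "0.1 0 0" --pt "0.1 0 -0.4" --pt "0.1 0 -0.8" --pt "0.1 0 -1.0" --pt "0.1 0 -1.2" --pt "0.1 0 -1.2" --turn '[0,0,0,0,0,0]' --grip '[1,1,1,1,1,1]'

```text
time_s: 7.4
position: [0.5531, 0.1332, 0.2043]
tcp_rot: [[0.215, 0.977, -0.001], [0.977, -0.215, -0.0], [-0.0, -0.001, -1.0]]
force: [0.9, -0.5, -1.9]
opening: 0.365
grasp_force: 30.0
```

Call:
jog_arm --pt "0 0 -0.2" --pt "0 0 -0.4" --pt "0 0 -0.55" --pt "0 0 -0.65" --pt "0 0 -0.65" --pt "0 0 -0.65" --turn '[0,0,0,0,0,0]' --grip '[1,1,1,1,1,1]'

```text
time_s: 8.15
position: [0.5532, 0.1332, 0.1985]
tcp_rot: [[0.215, 0.977, 0.0], [0.977, -0.215, 0.0], [0.0, 0.0, -1.0]]
force: [-0.2, 0.2, 2.6]
opening: 0.364
grasp_force: 30.0
```

Bottomed at the expected height (tip ≈ 0.082), with about 4 N of contact force. Turning clockwise.

Call:
jog_arm --pt "0 0 0" --pt "0 0 0" --pt "0 0 0" --pt "0 0 0" --pt "0 0 0" --pt "0 0 0" --pt "0 0 0" --pt "0 0 0" --pt "0 0 0" --pt "0 0 0" --pt "0 0 0" --pt "0 0 0" --turn '[-5,-10,-15,-20,-26,-32,-38,-44,-50,-56,-62,-62]' --grip '[1,1,1,1,1,1,1,1,1,1,1,1]'

```text
time_s: 9.65
position: [0.5538, 0.1329, 0.1985]
tcp_rot: [[0.963, 0.27, 0.001], [0.27, -0.963, -0.001], [0.001, 0.001, -1.0]]
force: [-0.7, -0.4, 2.4]
opening: 0.368
grasp_force: 30.0
```

Run:
```python
from h import *
st=read_state();print(st['position'],np.degrees(np.arctan2(*st['tcp_rot'][1::-1,0])),st['force'],st['moment'],st['time_s'])
t=load('top0'); print(onz(t,145,261,0),onz(t,287,243.5,0))
```

```text
[0.55379885 0.13289267 0.1984775 ] 15.679342984836545 [-0.73178021 -0.37871796  2.40614454] [-0.31055064  0.04622275  0.03737866] 9.65
[0.48979986 0.35740693 0.        ] [0.53099346 0.06437726 0.        ]
```

Call:
jog_arm --pt "0 0 0" --pt "0 0 0" --pt "0 0 0" --pt "0 0 0" --pt "0 0 0" --turn '[-5,-10,-14,-17,-17]' --grip '[1,1,1,1,1]'

```text
time_s: 10.28
position: [0.5537, 0.1328, 0.1984]
tcp_rot: [[1.0, -0.022, 0.001], [-0.022, -1.0, -0.001], [0.001, 0.001, -1.0]]
force: [-0.8, -1.9, 3.7]
opening: 0.367
grasp_force: 30.0
```

Run:
```python
from h import *
st=read_state();print(st['position'],np.degrees(np.arctan2(*st['tcp_rot'][1::-1,0])),st['force'],st['moment'],st['time_s'])
t=save('top','t2');s=save('side','s2')
a=cv2.resize(s['color'][265:405,185:285],(400,560));b=cv2.resize(t['color'][190:260,220:270],(400,560))
cv2.imwrite('pics/c2.png',np.hstack([a,b]))
```

```text
[0.55371417 0.13277449 0.19844565] -1.2737936309888878 [-0.81548197 -1.87026851  3.73352996] [-0.44554038  0.06937527  0.12069549] 10.275
```

View pics/c2.png

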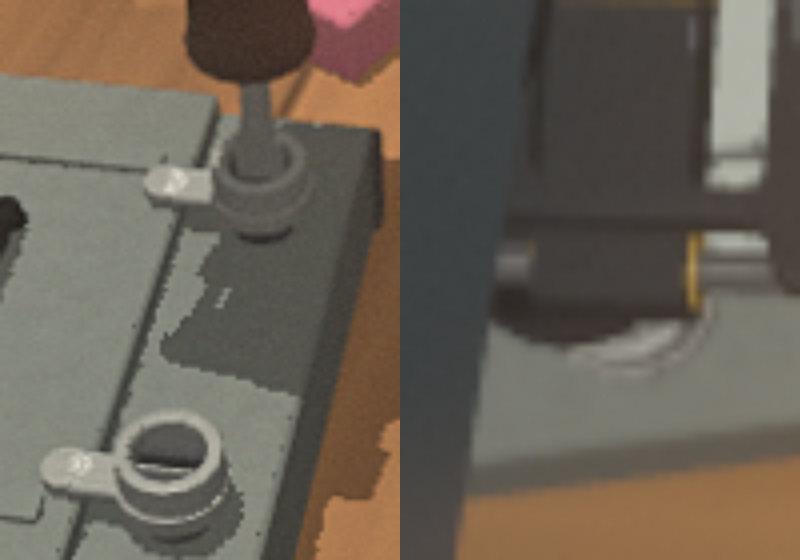

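The side crop shows the turned bar at (165,185) now nearly parallel to the locked one at (60,465). I'll press on to the stop and check the torque.

Call:
jog_arm --pt "0 0 0" --pt "0 0 0" --pt "0 0 0" --pt "0 0 0" --turn '[-3,-5,-7,-7]' --grip '[1,1,1,1]'

```text
time_s: 10.88
position: [0.5536, 0.1328, 0.1985]
tcp_rot: [[0.989, -0.145, 0.001], [-0.145, -0.989, -0.001], [0.001, 0.001, -1.0]]
force: [-0.3, -2.3, 5.5]
opening: 0.367
grasp_force: 30.1
```

Run:
```python
from h import *
st=read_state();print(st['position'],np.degrees(np.arctan2(*st['tcp_rot'][1::-1,0])),st['force'],st['moment'],st['time_s'])
```

```text
[0.55364511 0.13282387 0.19845518] -8.358259030112155 [-0.2566379 -2.2915917  5.5008868] [-0.70086171  0.06363091  0.54253328] 10.875
```

Torque has jumped to 0.54 N m, so it is at the stop. Releasing the windup and lifting out.

Call:
jog_arm --pt "0 0 0" --pt "0 0 0" --pt "0 0 1" --pt "0 0 2.5" --pt "0 0 5" --pt "0 0 6.5" --pt "0 0 6.5" --turn '[5,9,9,9,9,9,9]' --grip '[1,1,1,1,1,1,1]'

```text
time_s: 11.75
position: [0.554, 0.1335, 0.2646]
tcp_rot: [[1.0, 0.01, 0.003], [0.01, -1.0, 0.001], [0.003, -0.001, -1.0]]
force: [-1.0, -0.3, -2.1]
opening: 0.363
grasp_force: 30.0
```

Run:
```python
from h import *
st=read_state();print(st['position'],np.degrees(np.arctan2(*st['tcp_rot'][1::-1,0])),st['force'],st['moment'],st['time_s'])
```

```text
[0.55402371 0.13351169 0.26457724] 0.5644201876924405 [-0.95899118 -0.32684794 -2.13912359] [-0.00663584  0.01576749 -0.00358505] 11.75
```

Call:
jog_arm --pt "-1 -4 0" --pt "-2 -9 0" --pt "-3 -14 0" --pt "-4 -19 0" --pt "-5 -24 0" --pt "-6 -29 0" --pt "-7 -32 0" --pt "-7.3 -33.7 0" --pt "-7.3 -33.7 0" --pt "-7.3 -33.7 0" --pt "-7.3 -33.7 0" --turn '[3,6,9,12,15,18,21,23.5,23.5,23.5,23.5]' --grip '[1,1,1,1,1,1,1,1,1,1,1]'

```text
time_s: 13.12
position: [0.4802, -0.2027, 0.2628]
tcp_rot: [[0.913, 0.409, -0.001], [0.409, -0.913, 0.001], [-0.0, -0.001, -1.0]]
force: [-0.2, -0.1, -1.5]
opening: 0.367
grasp_force: 30.0
```

Run:
```python
from h import *
st=read_state();print(st['position'],np.degrees(np.arctan2(*st['tcp_rot'][1::-1,0])),st['force'],st['time_s'])
s=save('side','s3');t=save('top','t3')
P=st['position']; g=np.clip(s['color'][130:255,300:400]*1.5,0,255).astype(np.uint8)
a=cv2.resize(s['color'][280:405,185:285],(400,500),interpolation=cv2.INTER_CUBIC);b=cv2.resize(g,(400,500),interpolation=cv2.INTER_CUBIC)
cv2.imwrite('pics/c3.png',np.hstack([a,b]))
for p in ([P[0],P[1],P[2]-.1165],[.481,-.2035,.095]): print((proj(s,np.array(p))-[300,130])*4+[400,0])
```

```text
[ 0.48023778 -0.20265229  0.26281807] 24.13675915508202 [-0.23075301 -0.07256625 -1.47783333] 13.125
[570.34834694 194.59190459]
[565.63288623 281.21671407]
```

View pics/c3.png

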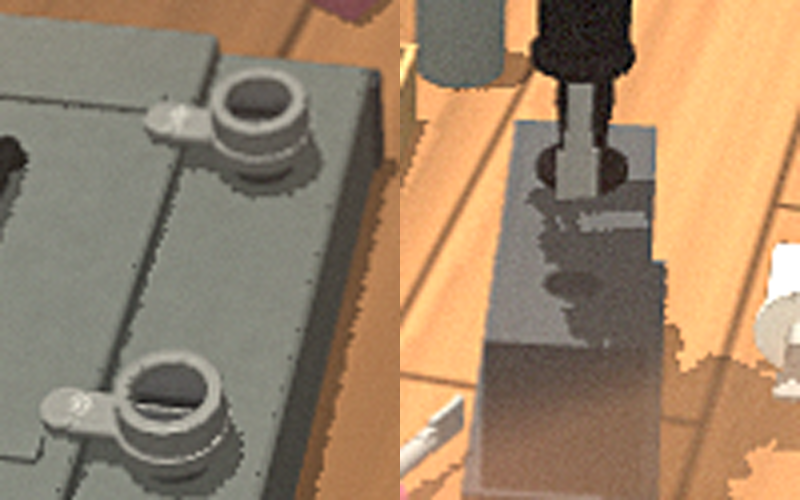

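Latch: the bar (165,118) is parallel to the locked one (62,410). Rack: the blade tip at (577,197) sits over the hole centre (572,285), matching the projected positions, so I'm lowering.

Call:
jog_arm --pt "0.05 -0.06 -3" --pt "0.05 -0.06 -5.5" --pt "0.05 -0.06 -7" --pt "0.05 -0.06 -8" --pt "0.05 -0.06 -8" --turn '[0,0,0,0,0]' --grip '[1,1,1,1,1]'

```text
time_s: 13.85
position: [0.4807, -0.2043, 0.1827]
tcp_rot: [[0.913, 0.408, -0.001], [0.408, -0.913, 0.0], [-0.0, -0.001, -1.0]]
force: [-0.2, -0.8, -1.6]
opening: 0.367
grasp_force: 30.0
```

Tip at 0.066, through the hole with no contact.

Call:
jog_arm --pt "0 0.05 -2" --pt "0 0.05 -3.5" --pt "0 0.05 -4.2" --pt "0 0.05 -4.55" --pt "0 0.05 -4.6" --pt "0 0.05 -4.6" --turn '[0,0,0,0,0,0]' --grip '[1,1,1,1,1,1]'

```text
time_s: 14.6
position: [0.481, -0.2041, 0.1374]
tcp_rot: [[0.913, 0.408, 0.001], [0.408, -0.913, -0.001], [0.001, 0.001, -1.0]]
force: [-0.9, 0.3, -1.3]
opening: 0.366
grasp_force: 30.0
```

Call:
jog_arm --pt "0 0 -0.07" --pt "0 0 -0.07" --pt "0 0 -0.07" --pt "0 0 -0.07" --pt "0 0 -0.07" --pt "0 0 -0.07" --pt "0 0 -0.07" --pt "0 0 -0.07" --pt "0 0 3" --pt "0 0 7" --pt "0 0 12" --pt "0 0 12" --turn '[0,0,0,0,0,0,0,0,0,0,0,0]' --grip '[1,0,0,0,0,0,0,0,0,0,0,0]'

```text
time_s: 16.1
position: [0.4831, -0.2055, 0.2611]
tcp_rot: [[0.913, 0.408, 0.008], [0.408, -0.913, -0.006], [0.005, 0.008, -1.0]]
force: [-0.2, -0.3, -0.1]
opening: 0.996
grasp_force: 0.0
```

Run:
```python
from h import *
st=read_state();print(st['position'],st['opening'],st['force'],st['time_s'])
s=save('side','s4');a=load('side0')
for n,(x0,x1,y0,y1) in dict(rack=(315,370,140,255),latch2=(185,285,280,405)).items():
    d=cv2.absdiff(s['color'],a['color'])[y0:y1,x0:x1].max(2);print(n,(d>40).mean(), d.mean())
# shift of handle/collar dark silhouette vs start
m=lambda c:((c['color'][145:215,315:370].max(2)<45)).astype(np.uint8)
for c in(a,s): M=cv2.moments(m(c),True);print(M['m00'],M['m10']/M['m00'],M['m01']/M['m00'])
```

```text
[ 0.48313509 -0.20549353  0.26112959] 0.995748295873358 [-0.17403552 -0.26060506 -0.10149   ] 16.1
rack 0.025138339920948615 8.913833992094862
latch2 0.0328 8.42232
1076.0 28.960966542750928 32.987918215613384
1107.0 29.007226738934055 32.57091237579043
```

The handle silhouette in the side view matches the start picture to within half a pixel, so the driver hangs as before and the gripper is clear.

Call:
jog_arm --pt "0 0 2" --pt "0 0 2" --pt "0 0 2" --turn '[0,0,0]' --grip '[0,0,0]'

```text
time_s: 16.52
position: [0.48, -0.2034, 0.2755]
tcp_rot: [[0.913, 0.408, -0.002], [0.408, -0.913, 0.002], [-0.001, -0.002, -1.0]]
force: [-0.3, -0.1, -1.0]
opening: 1.003
grasp_force: 0.0
```

```bash
python3 -c "
from rig import *
print(hand_in())"
```

```text
the job is handed in; nothing more can be done
None
```

I turned the latch to its stop with the screwdriver, stood the screwdriver back in its rack hole, let go and handed the job in at about 16.5 s; no verdict came back.

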